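# Load test tiles into a spring magazine

## Task

Load the two loose terracotta tiles from the feed ledge into the spring magazine: slide a tile over the mouth, press it straight down against the spring until both yellow catches snap over it, then do the same with the other, so that both stay locked flat under the catches. Leave the other things on the bench as they are.

Things in the scene. Friction and masses are not known exactly. Their poses are not given: they have to be found in the camera images.
- magazine: Blue steel spring magazine for square tiles, fixed to the bench, its heading differs each time. Origin on the bench below the centre of the mouth; z up; y is the feed direction, from the ledge towards the mouth. Well 63 (x) by 64 mm (y) inside, centred on the z axis. Blue rails, 63 mm apart inside, 5 mm thick, line ledge and mouth, up to z = 104 mm. Two tiles are loaded; there is room for two more.
- mouth (a point): Centre of the open mouth, at the level of the ledge top, 94 mm above the bench. Across it, 32 mm towards +y of the magazine, stands the end stop (to z = 104 mm) that a fed tile runs up against. A tile over the mouth sinks about 3 mm and rests on the two catches.
- ledge_end (a point): Middle of the open loading end of the aluminium feed ledge, on its top, 94 mm above the bench, at y = -200 mm in the magazine's frame. The flat ledge runs from here to the mouth's edge at y = -32 mm.
- catch_underside (a point): Point on the mouth's axis at the height of the flat undersides of the catches, 80 mm above the bench. A locked tile has its top face here or lower. Press a tile at its middle (it takes up to about 15 N) until its top is some 5 mm below this point: the catches snap over it, and on release the spring lifts it back up against them.
- catch_far (a joint): Yellow spring catch on the +x side of the well, 28 mm long in y, in m: 0 out (sticking 6 mm into the well), grows to 0.008 as a passing tile pushes it aside. Its top slopes steeply down to the tip, its underside is flat. It springs back by itself.
- catch_near (a joint): The same catch on the -x side of the well, in m: 0 out over the tile, grows as it is pushed aside.
- tile_a: Loose fired terracotta tile, 60 x 60 x 12 mm, about 90 g, lying flat on the feed ledge between the rails, the one nearer the mouth. Origin at the centre of its underside, z up.
- tile_b: The second loose tile, the same, lying on the ledge behind tile_a, farther from the mouth. At least 14 mm of ledge is free behind it. Pushing it from behind pushes tile_a ahead of it.
- loaded_top: Upper of the two tiles already in the magazine, same size, held under the catches by the spring. Origin at the centre of its underside.
- loaded_low: Lower of the two tiles already in the magazine, same size. Origin at the centre of its underside.
- follower (a joint): Spring-loaded plate under the stack, in m: 0 at the start with two tiles loaded, grows downward; 0.024 with four tiles locked in, stop at 0.036. Spring 120 N/m: about 5 N at 0, 8 N at 0.024, 10 N at the stop.
- bucket: Bystander: open white plastic bucket, 100 mm across, 100 mm high. Origin at the centre of its underside.
- maquette: Bystander: turned terracotta figure, 64 mm across the foot, 140 mm high. Origin at the centre of its underside.
- spatula: Bystander: modelling spatula with wooden handle, lying flat. Origin at the middle of its underside.
- slip_jar: Bystander: closed jar, blue cap, 60 mm across, 85 mm high. Origin at the centre of its underside.
Mind the look-alikes: they are no part of the job. What is shaped like the tile_a but grey or pink is not meant.

How it is judged:
By the outcome, as a careful person would: the job done as asked, in the order asked, and still so for the second after the job is handed in, with the robot touching nothing.
It also fails if it takes over 54 s, if anything falls off the work surface, if the arm or the gripper's body presses on something with over 40 N, if the wrist force passes 120 N, or if a joint passes its speed limit or range.

## Robot

A 6-joint arm with a two-finger parallel gripper is mounted at the origin on the work surface. World frame = base frame: x ahead of the robot, y to its left, z up, the work surface at z = 0. Lengths are in m, angles in rad, forces in N, time in s.
With the tool pointing down it reaches from about 0.375 to 0.925 m from the base axis. Payload 5.7 kg.
Tool frame: the origin (TCP) lies midway between the tips of the shut fingers; the grasp point (between the pads) lies 19 mm behind it; z points along the fingers, x is the direction in which the jaws open and shut, and the axes are right-handed (so a half turn about z gives the same grasp; the last joint's range is limited). The gripper opens to 88 mm and grips with 3 to 60 N. Pads are 20 mm wide; open, the fingers measure 115 mm over their backs; the gripper's body (75 mm by 178 mm) begins 61 mm behind the grasp point.
Start: joints at [0.994, 0.359, 1.51, -0, 1.272, -0.115], TCP at [0.267, 0.537, 0.223] pointing down, gripper open.
Joint ranges: [-2.97, 2.97], [-1.01, 2.36], [0.21, 2.38], [-0.96, 4.11], [0.2, 2.71], [-2.98, 2.98]. Speed limits (rad/s): [2.39, 2.39, 3.14, 3.14, 3.14, 3.14].

## Interface

Orientations are given as a unit quaternion [x, y, z, w].
In Python, from bench import move_ptp, servo_line, goto_joints, move_gripper, sleep, inverse_kinematics, capture, PlanningError, close_job, spot_in, silhouettes, current_clock, current_joint_pos, current_qvel, current_joint_torque, current_position, current_orientation, current_force, current_torque, current_finger_gap gives the robot as it stands. Calls block until the motion is done:
- move_ptp(position, orientation): joint-space move of the TCP to a pose.
- servo_line(position, orientation=None, rate=0.15, contact_N=None): straight line of the TCP; orientation=None keeps the orientation; rate is the mean speed in m/s. With contact_N (N) it stops when the force on the tool has changed by that much, and returns True; else False.
- goto_joints(angles): joint-space move.
- move_gripper(opening): finger opening in m; the grip force is fixed at half the most; returns when the fingers have stopped.
- sleep(seconds).
- inverse_kinematics(position, orientation): joint angles nearest the present ones, or None.
- capture(name): name is "scene" or "top"; returns a dict with "image" (400x640x3 uint8, blue, green, red), "range_z" (400x640 float32, m along the optical axis (not along the pixel's ray), 0 where there is no reading), "intrinsics" (3x3 intrinsics, pixels), "R" (3x3) and "t" (3): a world point X has camera coordinates R X + t. Camera axes: x right, y down, z forward; pixel columns grow to the right and rows downward; lengths in m; the calibration is good to about 2 mm. A picture is of the moment at which its call begins.
A pose or a line that the arm cannot do raises PlanningError and nothing moves.
- close_job(): hands the job in, once; it reports no verdict.
Trained networks look in the newest picture that a camera, given by its name, has taken for a name from the list of things; names that differ only in an ending like _2 or _b are one class to them, and where a whole thing is asked for, a point or a joint stands for the part that bears it (a point fixed in the world has none). Each returns a list of dicts, best first, with "conf" (0 to 1); they miss things now and then, are a little off and sometimes report something else, mostly with a low value. They report only what shows in the picture. A call takes as long as a camera call. They do not tell look-alikes from the thing itself.
- spot_in(camera, query): "xy" ([column, row] in pixels, amid what is visible of it).
- silhouettes(camera, query): "region" (400x640 bool, what is visible of it) and "xy" ([column, row] in pixels, amid what is visible of it).
Readings, each from a call of its own:
- current_clock(): time.
- current_joint_pos(): joint angles.
- current_qvel(): joint speeds.
- current_joint_torque(): joint torques, N m.
- current_position(): TCP position.
- current_orientation(): TCP orientation.
- current_force(): force on the tool from outside, world axes, zero at the start.
- current_torque(): the same for the moment, N m.
- current_finger_gap(): finger opening in m.
Only numpy, scipy, OpenCV 4.12 (cv2) and the standard library are available. Lean on these libraries where they do the work, as an engineer would, in place of code of your own. Each camera call takes 0.05 s, during which the arm holds its last target.

## Working session

There is one attempt and no reset: what is moved stays moved. The work goes in short steps, each a Python script; the robot and the scene stay as the last script left them, time stands still between calls to the robot, and variables do not carry over. Pictures are saved under pics/ and viewed, and the job is handed in when it is done.

```bash
ls; mkdir -p pics; python3 - <<'E'
from bench import *
import cv2,numpy as np
for n in ("scene","top"):
    c=capture(n); cv2.imwrite(f"pics/{n}0.png",c["image"]); np.savez(f"{n}0.npz",**{k:c[k] for k in c})
    print(n,c["intrinsics"].tolist(),c["R"].tolist(),c["t"].tolist())
    for q in ("tile_a","mouth","ledge_end","magazine","catch_far"):
        try: print(q,[(d["conf"],d["xy"]) for d in spot_in(n,q)])
        except Exception as e: print(q,e)
print(current_clock(),current_orientation(),current_position())
E
```

```text
pics
scene [[381.71491266412033, 0.0, 322.38791665757225], [0.0, 381.71491266412033, 203.59747705810426], [0.0, 0.0, 1.0]] [[0.21304879989921008, 0.9770368058009476, -0.003047781453398741], [0.80756234823344, -0.17784800115516802, -0.5623283224245457], [-0.5499575097925283, 0.11734210069447654, -0.8269084404136943]] [-0.11098630270609877, -0.39989361748410696, 1.2739132520637961]
tile_a [(0.83, [275.9, 188.8]), (0.81, [311.5, 183.7]), (0.65, [289.3, 161.7]), (0.64, [296.4, 277.1]), (0.62, [343.7, 253.8])]
mouth [(0.89, [310.9, 205.3])]
ledge_end [(0.65, [314.1, 207.6])]
magazine [(0.96, [316.4, 207.0])]
catch_far []
top [[377.1718796039727, 0.0, 320.17928092677005], [0.0, 377.1718796039727, 205.8218344154892], [0.0, 0.0, 1.0]] [[0.010064195795795863, -0.9998730227054702, -0.012355178218473107], [-0.9975732655445856, -0.009188239048338645, -0.06901562239016774], [0.06889333664220018, 0.01301978221849091, -0.9975390686270326]] [-0.0005414019291976168, 0.5364796547226387, 1.1150845339724436]
tile_a [(0.94, [314.3, 165.1]), (0.93, [341.4, 269.6]), (0.93, [352.1, 158.2]), (0.9, [357.8, 217.0]), (0.71, [329.7, 213.6]), (0.3, [413.6, 141.3])]
mouth [(0.96, [323.2, 223.9])]
ledge_end [(0.84, [321.2, 215.0])]
magazine [(0.74, [318.6, 210.3])]
catch_far []
0.6 [ 8.50174305e-01  5.26501329e-01 -2.60558043e-05  2.48549593e-05] [0.26734653 0.53710717 0.22264586]
```

```bash
python3 - <<'E'
import cv2
a=cv2.imread("pics/top0.png"); cv2.imwrite("pics/top0c.png",cv2.resize(a[90:330,210:450],None,fx=2.5,fy=2.5,interpolation=cv2.INTER_CUBIC))
a=cv2.imread("pics/scene0.png"); cv2.imwrite("pics/scene0c.png",cv2.resize(a[110:330,200:450],None,fx=2.6,fy=2.6,interpolation=cv2.INTER_CUBIC))
E
```

```text
(no output)
```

View pics/top0.png

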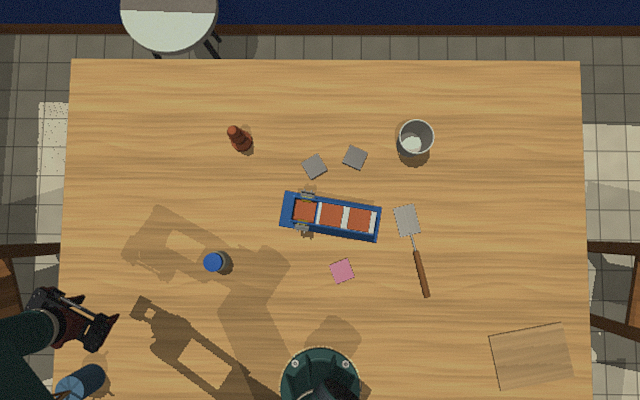

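View pics/top0c.png

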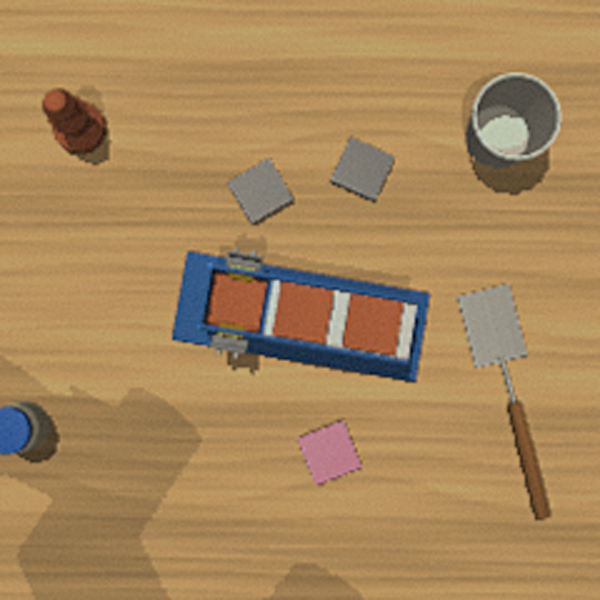

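View pics/scene0c.png

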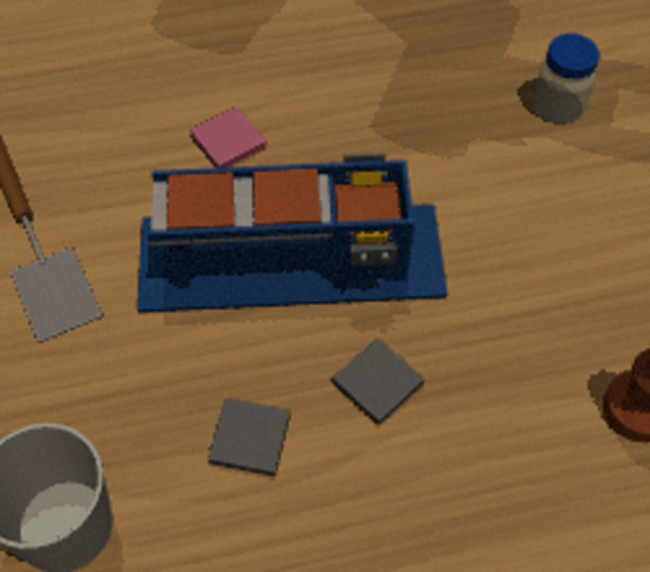

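```bash
cat > fit.py <<'E'
import numpy as np,cv2
def world(c):
    K=c["intrinsics"];d=c["range_z"];v,u=np.mgrid[0:400,0:640]
    P=np.stack([(u-K[0,2])/K[0,0]*d,(v-K[1,2])/K[1,1]*d,d],-1)
    W=(P-c["t"])@c["R"]; W[d<=0]=np.nan
    return W
def masks(c):
    h=cv2.cvtColor(c["image"],cv2.COLOR_BGR2HSV).astype(int);H,S,V=h[...,0],h[...,1],h[...,2]
    red=((H<12)|(H>172))&(S>140)&(V>70); blue=(H>95)&(H<125)&(S>110)
    return red,blue
E
python3 - <<'E'
from fit import *
for n in("top","scene"):
    c=dict(np.load(n+"0.npz")); W=world(c); red,blue=masks(c)
    z=W[...,2]; x=W[...,0];y=W[...,1]
    roi=np.zeros((400,640),bool); roi[150:250,250:400]=1
    print(n,"table z",np.nanmedian(z[300:330,200:260]) if n=="top" else np.nanmedian(z[300:330,300:400]))
    m=(red&roi&(z>0.05)).astype(np.uint8)
    k,l,s,ce=cv2.connectedComponentsWithStats(m)
    for i in range(1,k):
        if s[i,4]<60: continue
        p=W[l==i]; r=cv2.minAreaRect((p[:,:2]*1000).astype(np.float32))
        print("red",ce[i],s[i,4],"z",np.median(p[:,2]),np.round(r[0],1),np.round(r[1],1),round(r[2],2),"mean",np.round(p.mean(0)*1000,1))
    m=roi&(blue)&(z>0.095)&(z<.112)
    p=W[m]; r=cv2.minAreaRect((p[:,:2]*1000).astype(np.float32)); print("blue",m.sum(),np.median(p[:,2]),r)
    m=roi&(blue)&(z<0.03); p=W[m]
    r=cv2.minAreaRect((p[:,:2]*1000).astype(np.float32)); print("base",m.sum(),np.median(p[:,2]),r)
E
```

```text
top table z 0.0012234071563938637
red [304.22107969 210.36246787] 389 z 0.08086881612964823 [519.1  50.3] [61.2 58.3] 80.57 mean [518.8  49.   80.8]
red [330.86230248 214.58690745] 443 z 0.10705006733474377 [506.2 -26.2] [58.3 58.5] 80.65 mean [506.3 -26.3 107. ]
red [358.59593679 219.33634312] 443 z 0.10697860576356 [ 493.7 -103.1] [57.5 58.6] 81.08 mean [ 494.  -102.9  106.9]
blue 335 0.10476984859648934 ((506.3733215332031, -31.950912475585938), (236.658203125, 73.118896484375), 80.6822280883789)
base 1064 0.00892050220203737 ((506.10382080078125, -24.45318603515625), (296.3290100097656, 106.9600830078125), 80.74279022216797)
scene table z 0.0007726497891106623
red [309.79591837 185.11428571] 490 z 0.10652847019735143 [508.  -26.9] [57.  61.4] 79.99 mean [509.  -27.5 106.5]
red [276.60707269 186.80746562] 509 z 0.10650563863970054 [ 496.  -104.8] [58.8 61.5] 80.48 mean [ 497.  -104.9  106.5]
red [340.79179811 187.41640379] 317 z 0.08060558883943435 [512.3  48.6] [58.6 42.8] 82.25 mean [513.   47.9  80.7]
blue 631 0.10303912129657519 ((506.76153564453125, -32.7608642578125), (236.12049865722656, 76.29814147949219), 81.04975891113281)
base 2579 0.00852188115374671 ((509.42132568359375, -27.188674926757812), (297.6376647949219, 109.6830062866211), 80.85454559326172)
```

```bash
cat > h.py <<'E'
from bench import *
import numpy as np,cv2
th=np.radians(80.75); yh=np.array([np.cos(th),np.sin(th),0]); xh=np.array([np.sin(th),-np.cos(th),0]); M=np.array([.5198,.0485,0])
a=(th-np.pi/2)/2; Q=[float(np.cos(a)),float(np.sin(a)),0.,0.]
def P(y,z,x=0): return (M+yh*y+xh*x+np.array([0,0,z])).tolist()
def loc():
    d=np.array(current_position())-M; return np.round([d@xh*1e3,d@yh*1e3,d[2]*1e3],1)
def snap(tag):
    for n,b in(("top",(150,250,260,400)),("scene",(140,260,230,400))):
        c=capture(n); np.savez(f"{n}_{tag}.npz",**c); i=c["image"][b[0]:b[1],b[2]:b[3]]
        cv2.imwrite(f"pics/{n}_{tag}.png",cv2.resize(i,None,fx=4,fy=4,interpolation=cv2.INTER_CUBIC))
E
python3 - <<'E'
from h import *
move_gripper(0.0)
move_ptp(P(-.212,.2),Q)
print(loc(),current_force())
servo_line(P(-.212,.098),Q)
print(loc(),current_force(),current_clock(),current_finger_gap())
print(servo_line(P(-.103,.098),Q,rate=.06,contact_N=8),loc(),current_force(),current_clock())
snap("1")
E
```

```text
[ 2.000e-01 -2.113e+02  2.001e+02] [ 0.31257057  0.51507675 -0.37995469]
[   0.6 -212.    98.5] [0.24618397 0.31984858 0.00343741] 5.3667 0.0002831150733861045
False [  -0.  -103.    97.9] [-0.03010617 -2.09840516  0.65713536] 7.3333
```

View pics/top_1.png

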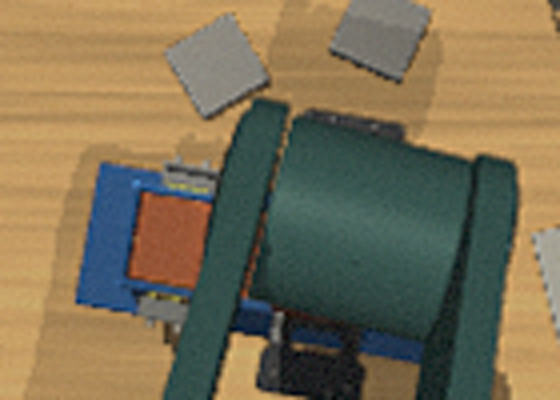

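View pics/scene_1.png

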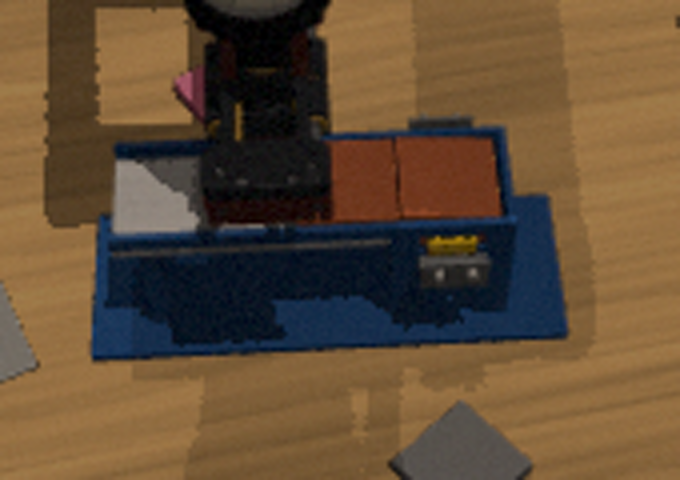

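```bash
cat >> h.py <<'E'
from fit import world,masks
def tiles(tag):
    for n in("top","scene"):
        c=dict(np.load(f"{n}_{tag}.npz")); W=world(c); red,_=masks(c); roi=np.zeros((400,640),bool); roi[150:250,250:400]=1
        m=(red&roi&(W[...,2]>.05)).astype(np.uint8); k,l,s,ce=cv2.connectedComponentsWithStats(m)
        for i in range(1,k):
            if s[i,4]<40: continue
            p=W[l==i]-M; X=p@xh*1e3;Y=p@yh*1e3
            print(n,s[i,4],"x",np.round(np.percentile(X,[1,99]),1),"y",np.round(np.percentile(Y,[1,99]),1),"z",np.round(np.percentile(p[:,2],[10,50,90])*1e3,1))
E
python3 -c "
from h import *
tiles('1')"
```

```text
top 369 x [-30.   27.7] y [-18.1  31.9] z [101.4 104.8 107.6]
scene 805 x [-28.7  29.6] y [-69.4  26.3] z [102.9 105.8 107.8]
```

```bash
python3 -c "
from h import *
for n in('top','scene'):
    c=dict(np.load(f'{n}_1.npz')); W=world(c); red,_=masks(c); roi=np.zeros((400,640),bool); roi[150:250,250:400]=1
    m=red&roi&(W[...,2]>.05); p=W[m]-M; Y=p@yh*1e3
    for y in range(-70,40,5):
        s=(Y>=y)&(Y<y+5)
        if s.sum()>5: print(n,y,s.sum(),np.round(np.median(p[s,2])*1e3,1))
c=dict(np.load('scene_1.npz')); W=world(c)
for v,u in((185,329),(180,329),(190,329)):
    print([np.round([(W[v,u+k]-M)@yh*1e3,W[v,u+k,2]*1e3],1).tolist()+c['image'][v,u+k].tolist() for k in(-2,-1,0,1,2)])
"
```

```text
top -20 28 106.8
top -15 36 106.5
top -10 37 106.0
top -5 38 106.0
top 0 40 105.5
top 5 35 104.9
top 10 40 103.8
top 15 34 103.4
top 20 40 103.0
top 25 28 102.4
top 30 12 79.0
scene -70 41 106.4
scene -65 43 106.4
scene -60 42 106.3
scene -55 42 106.3
scene -50 41 106.9
scene -45 42 106.5
scene -40 44 106.4
scene -35 35 106.3
scene -30 41 107.0
scene -25 43 106.8
scene -20 43 106.7
scene -15 42 106.1
scene -10 39 105.3
scene -5 42 105.0
scene 0 42 105.0
scene 5 38 104.0
scene 10 42 103.8
scene 15 40 103.4
scene 20 39 102.8
scene 25 20 102.2
[[-36.1, 105.5, 30, 54, 109], [-33.8, 105.9, 25, 45, 101], [-31.2, 102.9, 12, 21, 48], [-29.2, 108.5, 29, 57, 113], [-26.8, 108.0, 28, 55, 113]]
[[-35.2, 105.0, 25, 50, 106], [-33.0, 108.0, 19, 40, 86], [-30.5, 107.0, 24, 43, 82], [-28.1, 105.8, 27, 52, 107], [-25.8, 107.0, 32, 53, 112]]
[[-37.1, 107.4, 29, 55, 110], [-34.7, 106.8, 29, 51, 108], [-32.4, 107.3, 14, 34, 74], [-30.1, 107.2, 30, 56, 113], [-27.7, 107.0, 32, 56, 113]]
```

```bash
python3 - <<'E'
from h import *
for y in (-.1015,-.100):
    print(servo_line(P(y,.098),Q,rate=.02,contact_N=8),loc(),np.round(current_force(),2),current_clock())
    c=capture("scene"); W=world(c); red,_=masks(c); roi=np.zeros((400,640),bool); roi[150:250,250:400]=1
    m=red&roi&(W[...,2]>.05); p=W[m]-M; Y=p@yh*1e3
    print([(k,float(np.round(np.median(p[(Y>=k)&(Y<k+8),2])*1e3,1))) for k in range(-48,28,8)])
    snap("2")
E
```

```text
False [-1.000e-01 -1.014e+02  9.800e+01] [ 0.26 -1.32  0.62] 7.6833
[(-48, 106.6), (-40, 106.5), (-32, 106.9), (-24, 106.4), (-16, 105.8), (-8, 104.9), (0, 104.4), (8, 103.6), (16, 102.8), (24, 101.6)]
False [-1.000e-01 -1.002e+02  9.790e+01] [-1.05 -4.31  0.52] 8.0833
[(-48, 106.7), (-40, 106.6), (-32, 106.9), (-24, 106.7), (-16, 105.8), (-8, 105.0), (0, 104.4), (8, 103.7), (16, 103.0), (24, 101.8)]
```

View pics/scene_2.png

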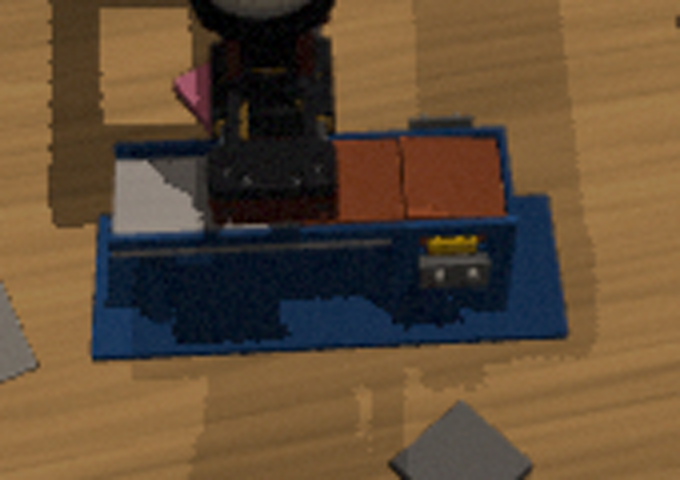

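```bash
python3 - <<'E'
from h import *
servo_line(P(-.110,.098),Q,rate=.05); 
print(np.round(current_force(),2))
c=capture("scene"); W=world(c); red,_=masks(c); roi=np.zeros((400,640),bool); roi[150:250,250:400]=1
m=red&roi&(W[...,2]>.05); p=W[m]-M; Y=p@yh*1e3
print([(k,float(np.round(np.median(p[(Y>=k)&(Y<k+8),2])*1e3,1))) for k in range(-48,28,8)])
E
```

```text
[ 0.8  -0.24 -0.09]
[(-48, 106.5), (-40, 106.5), (-32, 107.0), (-24, 106.8), (-16, 105.9), (-8, 104.8), (0, 104.0), (8, 103.8), (16, 102.5), (24, 102.5)]
```

```bash
python3 - <<'E'
from h import *
servo_line(P(-.110,.125),Q,rate=.15)
servo_line(P(-.012,.118),Q,rate=.15)
print(servo_line(P(-.012,.098),Q,rate=.02,contact_N=3),loc(),np.round(current_force(),2))
z=current_position()[2]
print(servo_line(P(-.008,z),Q,rate=.03,contact_N=8),loc(),np.round(current_force(),2))
print(servo_line(P(-.008,.100),Q,rate=.02,contact_N=4),loc(),np.round(current_force(),2))
servo_line(P(-.008,.125),Q,rate=.15)
servo_line(P(-.112,.160),Q,rate=.2)
snap("3"); tiles("3"); print(current_clock())
c=dict(np.load("scene_3.npz")); W=world(c); red,_=masks(c); roi=np.zeros((400,640),bool); roi[150:250,250:400]=1
m=red&roi&(W[...,2]>.05); p=W[m]-M; Y=p@yh*1e3
print([(k,float(np.round(np.median(p[(Y>=k)&(Y<k+8),2])*1e3,1))) for k in range(-48,28,8)])
E
```

```text
True [ -0.2 -12.1 102. ] [0.34 0.12 2.14]
False [ 1.00e-01 -7.80e+00  1.02e+02] [ 0.83 -0.22  1.04]
False [  0.1  -7.8 100. ] [ 1.85 -0.21  1.09]
top 445 x [-29.5  27.8] y [-27.5  30.6] z [ 98.2 100.5 103. ]
scene 970 x [-28.4  29.5] y [-88.1  28.7] z [ 99.  104.4 107.6]
12.1833
[(-48, 106.5), (-40, 106.2), (-32, 101.6), (-24, 100.1), (-16, 99.8), (-8, 99.9), (0, 99.9), (8, 100.3), (16, 100.4), (24, 99.9)]
```

View pics/scene_3.png

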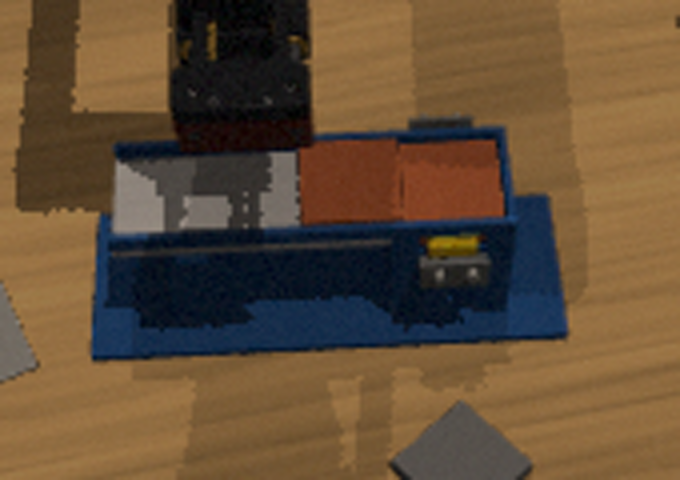

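Tile a now lies level over the mouth (top ≈100 mm). I'll press it.

```bash
python3 - <<'E'
from h import *
servo_line(P(.0015,.125),Q,rate=.2)
servo_line(P(.0015,.104),Q,rate=.1)
for z in (.090,.085,.080,.0765,.0745):
    r=servo_line(P(.0015,z),Q,rate=.03,contact_N=25); print(r,loc(),np.round(current_force(),2))
    if r: break
sleep(.2)
servo_line(P(.0015,.125),Q,rate=.08)
servo_line(P(-.18,.2),Q,rate=.25)
snap("4"); tiles("4"); print(current_clock())
E
```

```text
False [-0.1  1.5 89.9] [ 1.86 -0.22  1.63]
False [-0.1  1.5 84.8] [0.92 0.17 2.19]
False [-0.1  1.5 79.9] [-0.35 -0.69  3.95]
False [-0.1  1.5 76.5] [0.34 0.43 3.03]
False [-0.   1.5 74.6] [-0.48  0.52  4.89]
top 831 x [-29.7  27.4] y [-86.4  28.6] z [ 79.6 104.2 108.7]
scene 802 x [-28.   29.9] y [-88.2  25.7] z [ 79.8 105.5 107.7]
17.0667
```

View pics/scene_4.png

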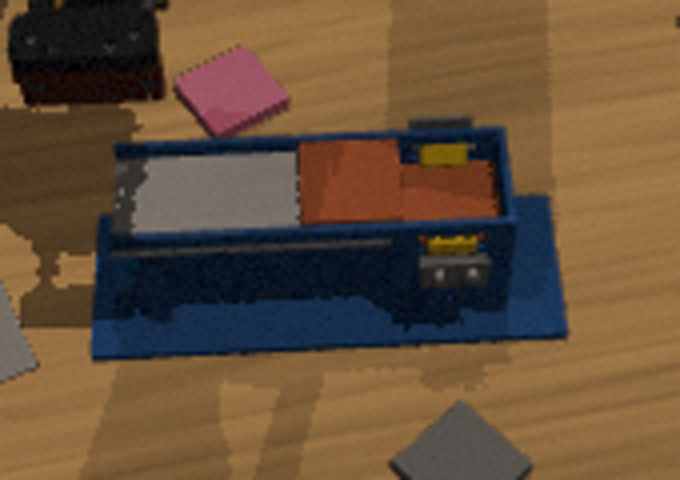

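View pics/top_4.png

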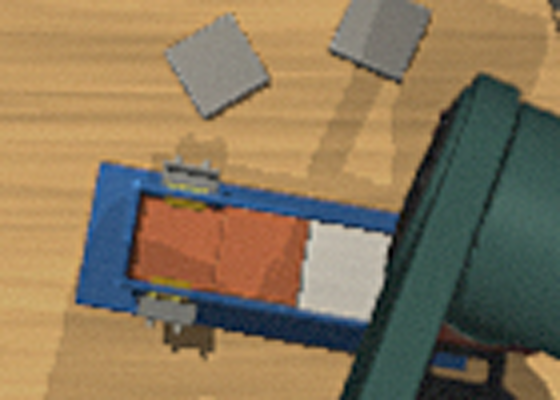

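```bash
cat >> h.py <<'E'
def prof(tag,lo=-48):
    c=dict(np.load(f"scene_{tag}.npz")); W=world(c); red,_=masks(c); roi=np.zeros((400,640),bool); roi[150:250,250:400]=1
    m=red&roi&(W[...,2]>.05); p=W[m]-M; Y=p@yh*1e3; X=p@xh*1e3
    print("y",[(k,float(np.round(np.median(p[(Y>=k)&(Y<k+8),2])*1e3,1))) for k in range(lo,28,8)])
    print("x",[(k,float(np.round(np.median(p[(X>=k)&(X<k+8)&(Y>-20),2])*1e3,1))) for k in range(-24,24,8)])
E
python3 - <<'E'
from h import *
prof("4",-24)
servo_line(P(-.120,.125),Q,rate=.2)
servo_line(P(-.112,.098),Q,rate=.1)
print(servo_line(P(-.046,.098),Q,rate=.06,contact_N=8),loc(),np.round(current_force(),2))
print(servo_line(P(-.0395,.098),Q,rate=.03,contact_N=6),loc(),np.round(current_force(),2))
servo_line(P(-.055,.098),Q,rate=.1)
servo_line(P(-.070,.130),Q,rate=.2)
snap("5"); prof("5"); print(current_clock())
E
```

```text
y [(-24, 80.6), (-16, 80.7), (-8, 80.8), (0, 80.5), (8, 80.4), (16, 80.5), (24, 80.5)]
x [(-24, 80.3), (-16, 80.9), (-8, 80.6), (0, 80.9), (8, 80.9), (16, nan)]
False [ -0.  -46.2  98. ] [-0.45  0.05  1.  ]
False [  0.1 -39.8  98. ] [ 0.01 -2.94 -0.45]
y [(-48, nan), (-40, nan), (-32, 104.2), (-24, 104.1), (-16, 103.8), (-8, 103.8), (0, 103.9), (8, 103.7), (16, 104.1), (24, 104.2)]
x [(-24, 103.8), (-16, 103.8), (-8, 104.0), (0, 104.0), (8, 104.1), (16, 103.9)]
20.4833
  return _methods._mean(a, axis=axis, dtype=dtype,
  ret = ret.dtype.type(ret / rcount)
```

View pics/scene_5.png

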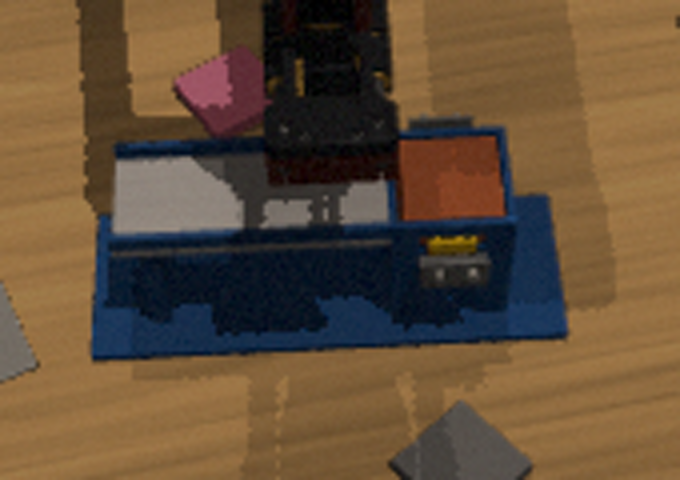

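Tile a is locked flat (80.6 mm). Tile b lies level on the catches (top ≈104 mm), right up to the stop. I'll press it now.

```bash
python3 - <<'E'
from h import *
servo_line(P(.001,.125),Q,rate=.2)
servo_line(P(.001,.107),Q,rate=.1)
for z in (.100,.095,.090,.085,.080,.0765,.0742):
    r=servo_line(P(.001,z),Q,rate=.03,contact_N=25); print(r,loc(),np.round(current_force(),2))
    if r: break
sleep(.2)
servo_line(P(.001,.125),Q,rate=.08)
servo_line(P(-.18,.2),Q,rate=.25)
snap("6"); tiles("6"); prof("6",-24); print(current_clock())
E
```

```text
False [  0.3   0.9 100.1] [ 0.64 -0.03  0.78]
False [-0.4  1.  94.7] [0.41 0.07 0.22]
False [ 0.3  1.1 89.9] [-0.03  0.77  2.19]
False [ 0.2  1.1 85. ] [0.92 0.58 2.46]
False [ 0.3  1.1 80.2] [0.48 0.   4.48]
False [ 0.2  1.  76.7] [1.98 1.53 5.2 ]
False [ 0.2  1.  74.4] [1.19 1.11 4.48]
top 388 x [-29.6  27.1] y [-28.   29.5] z [78.6 81.2 83.6]
scene 306 x [-28.5  13.1] y [-28.2  26.7] z [79.  80.6 82.3]
y [(-24, 80.6), (-16, 80.6), (-8, 80.5), (0, 80.7), (8, 80.5), (16, 80.5), (24, 80.1)]
x [(-24, 80.3), (-16, 80.7), (-8, 80.5), (0, 80.3), (8, 81.1), (16, nan)]
25.5083
  return _methods._mean(a, axis=axis, dtype=dtype,
  ret = ret.dtype.type(ret / rcount)
```

View pics/scene_6.png

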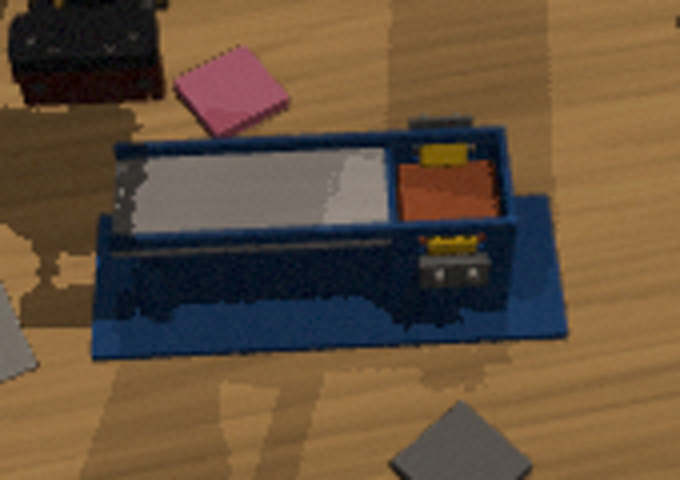

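View pics/top_6.png

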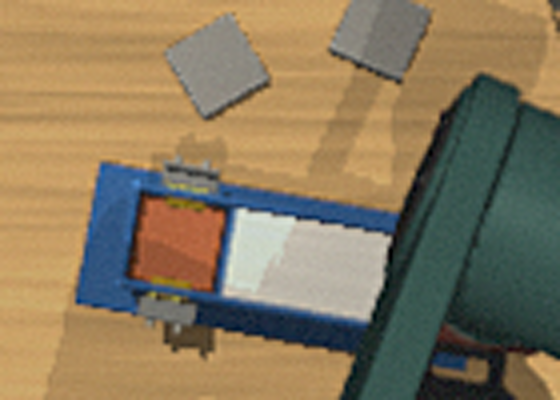

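```bash
python3 -c "
from bench import *
print(current_force(),current_clock()); close_job()"
```

```text
[ 0.49761813 -0.26214704 -0.01859298] 25.5083
the job is handed in; nothing more can be done
```

Both loose tiles are loaded and locked flat under the catches. I handed the job in at 25.5 s, with the arm clear of everything.

- **Tile a:** I pushed it along the ledge with tile b, using the closed fingers. It tipped at the mouth, with the front edge down about 5 mm, so I levelled it with a light press on top. Then I pressed it down to 74.6 mm.
- **Tile b:** I pushed it up to the end stop, where it lay level on the catches, and pressed it down to 74.4 mm.

**Last checks:** After each press the top of the tile in the mouth was level at about 80.5 mm, against a nominal 80 mm and within camera accuracy. Both yellow catches showed over the tile, and after the second press the ledge was empty. I never touched the bystanders.

**Disagreement:** The wrist force read only about 5 N in each press, well under the "up to about 15 N" in the task. The heights and catch positions still show both tiles locked.

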